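Post the sample vial from the back of the reagent bay

ROBOT

A 7-joint arm with a two-finger parallel gripper is mounted at the origin on a cart in front of the work surface, level with it; the furniture and walls round the work are solid. World frame = base frame: x ahead of the robot, y to its left, z up, the work surface at z = 0. Lengths are in mm, angles in degrees, forces in N, time in s.
With the tool pointing down it reaches from about 400 to 850 mm from the base axis. Payload 4.5 kg.
Tool frame: the origin (TCP) lies midway between the tips of the shut fingers; the grasp point (between the pads) lies grasp_offset behind it (grasp_offset is the distance from the TCP to the grasp point, in mm); z points along the fingers, y is the line along which they close (so a half turn about z gives the same grasp; the last joint's range is limited). The gripper opens to 88 mm and grips with 3 to 60 N. Pads are 18 mm wide; open, the fingers measure 123 mm over their backs; the gripper's body (75 mm by 187 mm) begins 45 mm behind the grasp point.
Start: joints at [-74.782, 39.483, -11.15, 89.685, 9.013, 51.709, -12.324], TCP at [143.559, 608.313, 238.743] pointing down, gripper open.
Joint ranges: [-172.22, 172.22], [-26.19, 119.32], [-84.43, 86.54], [7.71, 146.69], [-57.33, 237.33], [2.42, 119.75], [-152.13, 152.13]. Speed limits (degrees/s): [147.25, 147.25, 180, 180, 180, 180, 180].

INTERFACE

Orientations are given as [roll, pitch, yaw] about the fixed x, y, z axes, in that order (R = Rz(yaw) Ry(pitch) Rx(roll)).
In Python, from workcell import * gives the robot as it stands. The module is installed in compiled form; this text tells all that it offers.
- The arm moves only by the tool send_rows, never from a script. Its argument "increments" is a list of rows, each a list of 7 numbers: the opening, from 0 (shut) to 1 (fully open), then the shift along the tool's x, y, z scaled (see below), then the turn, a rotation vector about the tool's x, y, z scaled (see below). A call has 1 to 20 rows; each row shifts and turns the commanded pose from where the row before left it, along the tool's axes as they then stand; what a row does not reach is not made up. The controller multiplies each number of a shift by 0.05 m and each number of a turn by 90 degrees. A row lasts 1/8 s, in which the tool goes at most 62.5 mm and 10.7 degrees, less where a joint would pass 70% of its speed; a pose out of reach is approached as far as the arm can. A call with a number of a shift or a turn outside -1 to 1 is refused whole. A call with a gripper value outside its range is refused whole. The fingers move at their own pace and stop on an object; "squeeze" is the grip in N (left out, the last holds). Time passes only in rows, so rows that do not move let the fingers close. It gives the time, the measured TCP pose, the force, the opening and the grip force at its end, in the units of the state.
- get_obs(): the state, without advancing time (a new reading comes with each control period).
- capture(name): name is "side" or "top"; returns the picture (384x512x3 uint8, red, green, blue); there is no depth.
- get_calibration(name): a dict with "fx", "fy", "cx", "cy" (pixels), "distortion" ([k1, k2, p1, p2, k3] as OpenCV has them; the pictures are not rectified), "R" (3x3) and "t" (3): a world point X has camera coordinates R X + t. Camera axes: x right, y down, z forward; pixel columns grow to the right and rows downward; lengths in mm; the calibration is good to about 2 mm. A picture is of the moment at which its call begins. get_calibration takes no time and is no camera call.
- job_done(): hands the job in; it is judged then, once.
The state is a dict: "clock": time; "joint_pos": joint angles; "qd": joint speeds; "joint_efforts": joint torques, N m; "tool_pos": TCP position; "tool_rot": TCP orientation; "wrist_force": force on the tool from outside, world axes, zero at the start; "moment": the same for the moment, N m; "width": finger opening in mm; "finger_force": force on a finger pad.
Only numpy, scipy, OpenCV 4.12 (cv2) and the standard library are available. Lean on these libraries where they do the work, as an engineer would, in place of code of your own. Each camera call takes 0.05 s, during which the arm holds its last target. There are 200 camera calls.

TASK

The sample vial stands at the back of the grey reagent bay, behind the tall amber bottle and the measuring cylinder. First move these two, one after the other, out of the way and stand both wholly on the white parking mat; then take the vial out, post it through the sprung flap in the top of the white drop box (lower it onto the flap and push it in, do not drop it from above the box) so that it lies inside and the flap shuts behind it. Finally stand the bottle and the cylinder back in the bay, each on the same round pad that it stood on before, upright, set down and not dropped, and leave the dropper bottle, the petri dish and the tape roll alone.

Things in the scene. Friction and masses are not known exactly. Their poses are not given: they have to be found in the camera images.
- amber_center (a point): amber reagent bottle, 70 mm diameter, 180 mm tall, black screw cap 47 mm diameter at its top (from 56 to 90 mm above this point; the shoulder slopes in below the cap), 0.62 kg; the point is its centre, half-way up, 90 mm above its base; z is up along the bottle
- cylinder_center (a point): slim clear 50 ml measuring cylinder, tube 27 mm diameter, 190 mm tall, on a round blue foot 62 mm diameter and 10 mm high, 0.11 kg; the point is its centre, half-way up, 95 mm above its base; z is up along the tube
- vial_center (a point): small glass sample vial, 28 mm diameter, 61 mm tall, with a white cap 24 mm diameter (the top 11 mm), 0.05 kg; the point is its centre, half-way up, 30.5 mm above its base; z is up along the vial
- bay: grey fixed stand, floor 150 (x) by 190 (y), 6 mm thick; rims 26 mm high at back and sides, front open. Flush dark round pads: two of 74 mm at (-20, +42) and (-20, -42) mm for bottle and cylinder (either way round, within 5 mm), one of 32 mm at (+28, 0) for the vial. Origin on the worktop, x to the back, y left, z up. Place and turn vary
- mat: white flat parking mat, fixed, 150 mm (x) by 210 mm (y), 3 mm thick, with a thin grey line near its edge; origin at the centre of its underside, z up. Bottle and cylinder fit on it side by side along y, for instance at y +48 and -48 mm. It is placed and turned anew at each start
- dropbox: white fixed sample box, 96 by 96 mm, 125 mm tall; in its top a black bezel round a centred opening of 52 by 52 mm, shut by a plain steel flap hinged along the +x edge. Origin at the centre of its underside, z up. The shaft below is 52 by 52 mm, its floor 12 mm above the origin. Place and turn vary
- dropbox_flap (a joint): hinge of the box's flap: 0 shut (level), up to 1.5 rad as its free edge is pushed down into the box; a weak spring shuts it (about 0.2 N at the free edge). With the vial upright in mid-opening and pushed 30 mm in, the flap stands almost upright beside it; let go, the vial slides to the box floor and the flap swings shut
- dropper_center (a point): bystander: small amber dropper bottle, 33 mm diameter, 107 mm tall, behind the work; its centre half-way up
- petri_center (a point): bystander: petri dish, 62 mm diameter, 15 mm high, behind the work; its centre
- tape_center (a point): bystander: roll of masking tape lying flat, 66 mm diameter, 19 mm high, behind the work; its centre
Not all that is in view belongs to the job. Of the things like the part that bears cylinder_center, leave any that is red; of the rest the smaller one is meant. What is shaped like the part that bears amber_center but yellow is not meant.

How it is judged (in metres and radians):
On the way, in this order (a step that is already met when the one before it is completed fails the run):
1. bottle and cylinder stand upright on the parking mat, let go, the vial still in its place (x of amber_center in the frame of mat between -0.05 and 0.05 m and y of amber_center in the frame of mat between -0.085 and 0.085 m and z of amber_center in the frame of mat below 0.104 m and angle between each of amber_center, cylinder_center's own z axis and vertical below 0.1 rad and x of cylinder_center in the frame of mat between -0.05 and 0.05 m and y of cylinder_center in the frame of mat between -0.085 and 0.085 m and z of cylinder_center in the frame of mat below 0.109 m and contact force between the fingers and amber below 0.1 N and contact force between the fingers and cylinder below 0.1 N and distance of vial_center from where it was at the start of the episode below 0.025 m), for 0.2 s.
2. the vial lies inside the drop box and the flap is shut, bottle and cylinder still on the mat (x of vial_center in the frame of dropbox between -0.03 and 0.03 m and y of vial_center in the frame of dropbox between -0.03 and 0.03 m and z of vial_center in the frame of dropbox below 0.06 m and value of joint dropbox_flap below 0.12 rad and linear speed of vial below 0.03 m/s and x of amber_center in the frame of mat between -0.05 and 0.05 m and y of amber_center in the frame of mat between -0.085 and 0.085 m and z of amber_center in the frame of mat below 0.104 m and angle between each of amber_center, cylinder_center's own z axis and vertical below 0.1 rad and x of cylinder_center in the frame of mat between -0.05 and 0.05 m and y of cylinder_center in the frame of mat between -0.085 and 0.085 m and z of cylinder_center in the frame of mat below 0.109 m), for 0.2 s.
At the end, for the whole second after the job is handed in: amber bottle and measuring cylinder each stand upright within 15 mm of where they stood at the start, let go and at rest; the vial lies at rest inside the drop box and the flap is shut (under 0.12 rad) (distance of each of amber_center, cylinder_center from where it was at the start of the episode below 0.015 m and angle between each of amber_center, cylinder_center's own z axis and vertical below 0.1 rad and x of vial_center in the frame of dropbox between -0.03 and 0.03 m and y of vial_center in the frame of dropbox between -0.03 and 0.03 m and z of vial_center in the frame of dropbox below 0.06 m and value of joint dropbox_flap below 0.12 rad and linear speed of each of vial, amber, cylinder below 0.03 m/s and contact force between the fingers and amber below 0.1 N and contact force between the fingers and cylinder below 0.1 N); the robot touches nothing.
It fails at once if the amber bottle or the measuring cylinder is tipped over (angle between any of amber_center, cylinder_center's own z axis and vertical above 0.45 rad).
It fails at once if the amber bottle or the measuring cylinder is dropped ((contact force between the fingers and amber below 0.1 N and linear speed of amber above 0.6 m/s) or (contact force between the fingers and cylinder below 0.1 N and linear speed of cylinder above 0.6 m/s)).
It fails at once if the vial is dropped onto the bench or the box from above (contact force between the fingers and vial below 0.1 N and linear speed of vial above 0.6 m/s and (z of vial_center in the frame of dropbox above 0.14 m or horizontal distance between vial_center and dropbox above 0.05 m)).
It fails at once if the dropper bottle, the petri dish or the tape roll is moved (distance of any of dropper_center, petri_center, tape_center from where it was at the start of the episode above 0.025 m).
It also fails if it takes over 141 s, if anything falls off the work surface, if the arm or the gripper's body presses on something with over 40 N, if the wrist force passes 120 N, or if a joint passes its speed limit or range.

## Working session

There is one attempt and no reset: what is moved stays moved. The work goes in short steps, Python scripts to look and compute and a tool call to move; the robot and the scene stay as the last step left them, time stands still between calls to the robot, and variables do not carry over. Pictures are saved under pics/ and viewed, at most 14 in all, crops included, and the job is handed in when it is done.

Besides the shell and the picture viewer there is one more tool, called by a JSON object that holds its "fn" and its "kwargs", one argument or row to a line. send_rows: Moves the arm, as the interface text tells. Its arguments: {"type":"object","properties":{"increments":{"type":"array","items":{"type":"array","items":{"type":"number"}}},"squeeze":{"type":"number"}},"required":["increments"]}

```bash
mkdir -p pics; python3 - <<'E'
from workcell import *
import cv2
o=get_obs(); print(o)
for n in("side","top"):
    cv2.imwrite(f"pics/{n}0.png",capture(n)[:,:,::-1]); print(n,get_calibration(n))
E
```

```text
{'clock': 0.0, 'joint_pos': array([-74.78348757,  39.53469111, -11.14339242,  89.74546235,
         9.0146412 ,  51.70988163, -12.3219221 ]), 'qd': array([-0.00253427,  0.02811762, -0.0555286 ,  0.0402122 ,  0.03125425,
       -0.03716585,  0.03500535]), 'joint_efforts': array([-1.63353525e-04, -5.27557504e+01, -1.26681849e+00, -1.53426647e+01,
       -5.26084006e-02,  6.52159564e-03,  1.80844895e-04]), 'tool_pos': array([143.49155226, 607.64403319, 237.89024455]), 'tool_rot': array([-1.79892453e+02,  1.02464406e-02,  1.66727540e+02]), 'wrist_force': array([ 0.58527314,  0.06815611, -0.39781623]), 'moment': array([-0.02353118,  0.04610132,  0.01036867]), 'finger_force': 0.0, 'width': 88.0192744909016}
side {'fx': 475.54848421051366, 'fy': 475.54848421051366, 'cx': 252.99507768298483, 'cy': 190.66041659970318, 'distortion': array([0.04226064, 0.        , 0.        , 0.        , 0.        ]), 'R': array([[ 0.98966773, -0.14331651,  0.00426201],
       [-0.07076189, -0.51406524, -0.85482728],
       [ 0.12470181,  0.84569339, -0.51889513]]), 't': array([-527.19696765,   49.17133525, 1735.78912903])}
top {'fx': 360.6760193699086, 'fy': 360.6760193699086, 'cx': 250.27058568571468, 'cy': 186.2512839225476, 'distortion': array([-0.02284032,  0.        ,  0.        ,  0.        ,  0.        ]), 'R': array([[-7.31908403e-04, -9.99999299e-01,  9.30877110e-04],
       [-9.88442882e-01,  5.82335938e-04, -1.51592643e-01],
       [ 1.51591994e-01, -1.03107078e-03, -9.88442615e-01]]), 't': array([-130.40973606,  546.37378566, 1180.81051791])}
```

View pics/side0.png

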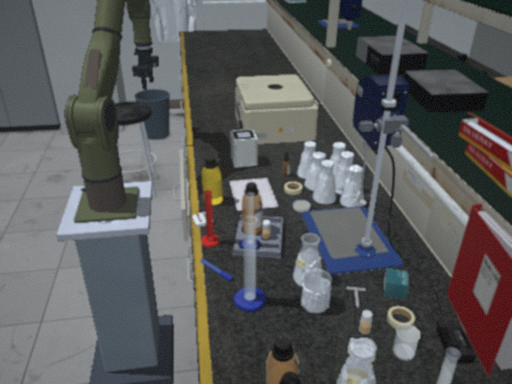

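View pics/top0.png

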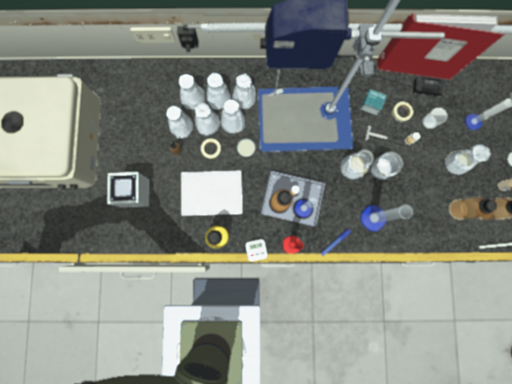

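The side view shows the bay around (258,235), the mat (252,192) and the box (243,148). In the top view they are at (293,198), (212,193) and (127,188).

Candidates in the top view:
- **Bottles:** amber in the bay (280,200), yellow (216,237), more ambers on the right (460–500,208).
- **Cylinders:** blue foot in the bay (304,208), big blue (375,215), another far right (475,121), red (293,245).
- **Vials:** white cap in the bay (295,188), one at (414,138).

I choose the three in the bay and check them in a crop.

```bash
python3 - <<'E'
import cv2
a=cv2.imread("pics/top0.png"); 
c=cv2.resize(a[160:250,250:350],None,fx=6.6,fy=6.6,interpolation=cv2.INTER_CUBIC); cv2.imwrite("pics/c1.png",c)
c=cv2.resize(a[155:235,95:255],None,fx=5,fy=5,interpolation=cv2.INTER_CUBIC); cv2.imwrite("pics/c2.png",c)
a=cv2.imread("pics/side0.png")
c=cv2.resize(a[170:315,190:335],None,fx=4,fy=4,interpolation=cv2.INTER_CUBIC); cv2.imwrite("pics/c3.png",c)
E
```

```text
(no output)
```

View pics/c1.png

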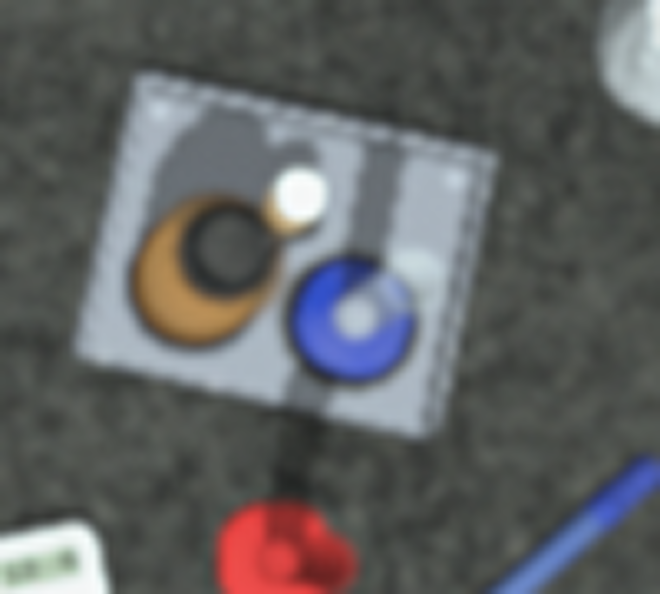

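View pics/c2.png

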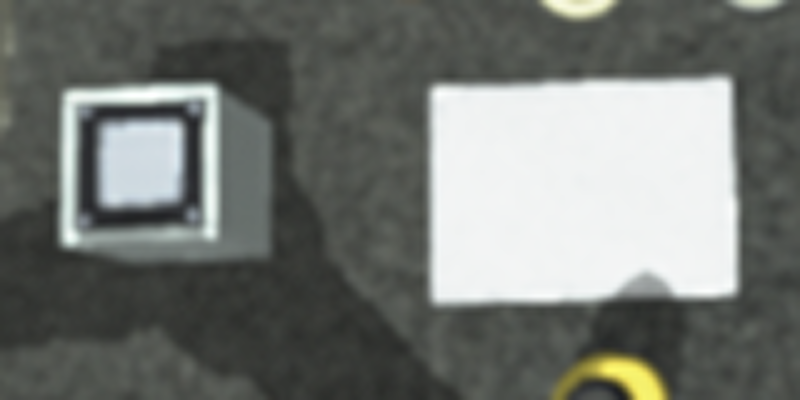

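View pics/c3.png

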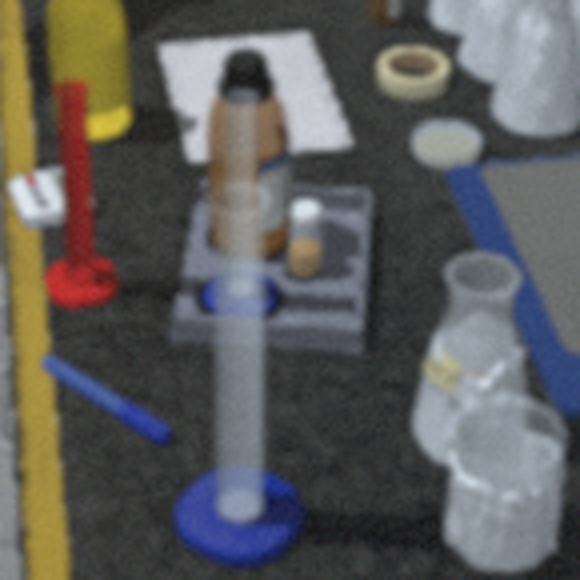

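The choice holds: in c1 the amber cap is at (232,248), the blue foot at (352,319) with its tube leaning up-right, and the vial cap at (299,194). The yellow bottle, red cylinder and big blue cylinder are outside the bay. In c2 the mat corners and box-top corners are clear.

```bash
cat > h.py <<'E'
from workcell import *
import cv2, numpy as np
from scipy.spatial.transform import Rotation as Ro
def w(n,uv,z):
    c=get_calibration(n);K=np.array([[c['fx'],0,c['cx']],[0,c['fy'],c['cy']],[0,0,1]])
    p=cv2.undistortPoints(np.array([[uv]],float),K,c['distortion'])[0,0]
    R,t=np.array(c['R']),np.array(c['t']);d=R.T@[p[0],p[1],1];o=-R.T@t
    return o+d*(z-o[2])/d[2]
def px(n,X):
    c=get_calibration(n);K=np.array([[c['fx'],0,c['cx']],[0,c['fy'],c['cy']],[0,0,1]])
    return cv2.projectPoints(np.array([X],float),cv2.Rodrigues(np.array(c['R']))[0],np.array(c['t']),K,c['distortion'])[0][0,0]
def cr(u,v,s,ox,oy): return ((u+.5)/s-.5+ox,(v+.5)/s-.5+oy)
E
python3 - <<'E'
from h import *
np.set_printoptions(precision=1,suppress=True)
A=lambda u,v,z:w("top",cr(u,v,6.6,250,160),z)
B=lambda u,v,z:w("top",cr(u,v,5,95,155),z)
S=lambda u,v,z:w("side",cr(u,v,4,190,170),z)
b=np.array([A(140,75,26),A(497,155,26),A(435,437,26),A(75,352,26)]);print("bay",b,b.mean(0))
bl,br,fr,fl=b
print("size",np.linalg.norm(bl-br),np.linalg.norm(fl-bl),np.degrees(np.arctan2(*(bl-fl)[[1,0]])),np.degrees(np.arctan2(*(bl-br)[[1,0]]))-90,np.degrees(np.arctan2(*(fl-fr)[[1,0]]))-90)
print("amber",A(232,248,186),"cyl foot",A(352,319,16),"vial",A(299,194,67), "tube top?",A(425,252,196))
print("side: amber",S(246,62,186),"foot",S(240,293,16),"vial",S(306,210,67),"tube top",S(244,93,196))
m=np.array([B(430,86,3),B(733,78,3),B(738,296,3),B(432,303,3)]);print("mat",m,m.mean(0))
d=np.array([B(62,90,125),B(217,86,125),B(217,240,125),B(62,246,125)]);print("box",d,d.mean(0))
d=np.array([B(97,122,125),B(183,119,125),B(183,206,125),B(100,209,125)]);print("flap",d,d.mean(0))
ang=np.radians(-13)
for yaw in(-11,-13):
    R=Ro.from_euler('z',yaw,degrees=True).as_matrix()
    for p in((-20,42),(-20,-42),(28,0)): print(yaw,b.mean(0)+R@[*p,0])
print("bystanders drop",w("top",(176,147),107),"tape",w("top",(210,148),19),"petri",w("top",(246,147),15),"yellow",w("top",(217,237),180),"red",w("top",(293,245),10))
E
```

```text
bay [[ 602.2 -201.7   26. ]
 [ 559.7 -387.6   26. ]
 [ 413.3 -351.2   26. ]
 [ 457.1 -166.9   26. ]] [ 508.1 -276.9   26. ]
size 190.68029052374487 149.22241390326982 -13.486189683271578 -12.892568359657815 -13.3617101907098
amber [ 491.3 -233.   186. ] cyl foot [ 474.9 -311.4   16. ] vial [ 533.2 -278.7   67. ] tube top? [ 488.2 -318.2  196. ]
side: amber [ 490.2 -247.3  186. ] foot [ 475.4 -320.1   16. ] vial [ 533.6 -285.6   67. ] tube top [ 479.9 -309.3  196. ]
mat [[ 603.9  114.6    3. ]
 [ 609.4  -98.9    3. ]
 [ 455.9 -102.8    3. ]
 [ 451.1  108.8    3. ]] [530.1   5.4   3. ]
box [[577.8 325.6 125. ]
 [580.2 226.5 125. ]
 [481.8 221.9 125. ]
 [478.  319.6 125. ]] [529.4 273.4 125. ]
flap [[557.1 302.  125. ]
 [558.9 247.2 125. ]
 [503.3 244.4 125. ]
 [501.4 296.9 125. ]] [530.2 272.6 125. ]
-11 [ 496.5 -231.8   26. ]
-11 [ 480.4 -314.3   26. ]
-11 [ 535.6 -282.2   26. ]
-13 [ 498.  -231.4   26. ]
-13 [ 479.1 -313.3   26. ]
-13 [ 535.4 -283.2   26. ]
bystanders drop [666.  111.6 107. ] tape [685.8  10.5  19. ] petri [ 690.3 -115.9   15. ] yellow [374.2 -32.7 180. ] red [ 349.2 -275.8   10. ]
```

```bash
python3 - <<'E'
from h import *
np.set_printoptions(precision=1,suppress=True)
print([ (k,v) for k,v in globals().items() if 'off' in k.lower()])
for z in (0,100,200): print(z,w("top",(97,186),z),w("top",(2,187),z),w("top",(80,77),z))
for z in (0,100,200): print(z,w("side",(237,112),z),w("side",(237,85),z))
print(get_obs()['tool_pos'], grasp_offset if 'grasp_offset' in globals() else None)
E
```

```text
[('grasp_offset', 18.700000000000003)]
0 [553.9 408.7   0. ] [550.5 748.6   0. ] [962.5 499.6   0. ]
100 [538.5 365.7 100. ] [535.4 678.4 100. ] [914.3 449.2 100. ]
200 [523.  322.6 200. ] [520.2 608.2 200. ] [866.2 398.9 200. ]
0 [566.8 821.5   0. ] [ 616.1 1247.7    0. ]
100 [539.5 573.9 100. ] [583.6 955.  100. ]
200 [512.2 326.3 200. ] [551.1 662.3 200. ]
[143.5 607.7 238. ] 18.700000000000003
```

{"fn": "send_rows", "kwargs": {
  "increments": [
    [1, 0, -0.8, -0.2, 0, 0, 0],
    [1, 0, -0.8, -0.2, 0, 0, 0],
    [1, 0, -0.8, -0.2, 0, 0, 0],
    [1, -0.96, 0, 0, 0, 0, 0.061],
    [1, -0.96, 0, 0, 0, 0, 0.061],
    [1, -0.96, 0, 0, 0, 0, 0.061],
    [1, -0.96, 0, 0, 0, 0, 0.061],
    [1, -0.96, 0, 0, 0, 0, 0.061],
    [1, -0.96, 0, 0, 0, 0, 0.061],
    [1, -0.96, 0, 0, 0, 0, 0.061],
    [1, -0.96, 0, 0, 0, 0, 0.061],
    [1, -0.96, 0, 0, 0, 0, 0.061],
    [1, -0.96, 0, 0, 0, 0, 0.061],
    [1, -0.96, 0, 0, 0, 0, 0.061],
    [1, -0.96, 0, 0, 0, 0, 0.061],
    [1, -0.96, 0, 0, 0, 0, 0.061],
    [1, -0.96, 0, 0, 0, 0, 0.061],
    [1, -0.96, 0, 0, 0, 0, 0.061],
    [1, -0.96, 0, 0, 0, 0, 0.061]
  ]
}}

```text
clock: 2.48
tool_pos: [520.0, -75.6, 268.4]
tool_rot: [-180.0, -0.0, 78.7]
wrist_force: [-0.2, -0.1, 0.3]
width: 88.2
finger_force: 0.0
```

```bash
cat >> h.py <<'E'
def go(x,y,z,yaw=None):
    "remaining shift in tool units (50 mm) and turn units (90 deg) to a tool-down pose"
    o=get_obs();R=Ro.from_euler('xyz',o['tool_rot'],degrees=True)
    d=R.inv().apply(np.array([x,y,z])-o['tool_pos'])/50
    t=(R.inv()*Ro.from_euler('xyz',[180,0,o['tool_rot'][2] if yaw is None else yaw],degrees=True)).as_rotvec(degrees=True)/90
    print("t",round(o['clock'],2),"pos",o['tool_pos'].round(1),"rot",o['tool_rot'].round(1),"w",round(o['width'],1),"ff",round(float(o['finger_force']),1),"wf",o['wrist_force'].round(1))
    print("shift",d.round(3),"turn",t.round(3))
E
python3 -c "
from h import *
go(494,-232,260,77)"
```

```text
t 2.48 pos [520.  -75.6 268.4] rot [-180.    -0.    78.7] w 88.2 ff 0.0 wf [-0.2 -0.1  0.3]
shift [-3.169  0.102  0.168] turn [-0.    -0.     0.019]
```

{"fn": "send_rows", "kwargs": {
  "increments": [
    [1, -0.79, 0.025, 0.04, 0, 0, 0.019],
    [1, -0.79, 0.025, 0.04, 0, 0, 0],
    [1, -0.79, 0.025, 0.04, 0, 0, 0],
    [1, -0.5, 0.025, 0.04, 0, 0, 0],
    [1, 0, 0, 0, 0, 0, 0],
    [1, 0, 0, 0, 0, 0, 0]
  ]
}}

```text
clock: 3.22
tool_pos: [494.6, -213.7, 260.5]
tool_rot: [-180.0, -0.1, 77.3]
wrist_force: [0.7, 0.8, 0.3]
width: 88.2
finger_force: 0.0
```

```bash
python3 -c "
from h import *
go(494,-232,153,77)
a=capture('top')[:,:,::-1];b=capture('side')[:,:,::-1]
cv2.imwrite('pics/d1.png',np.hstack([cv2.resize(x,None,fx=4,fy=4,interpolation=cv2.INTER_CUBIC) for x in (a[150:250,240:340],b[150:250,200:300])]))"
```

```text
t 3.23 pos [ 494.6 -213.7  260.5] rot [-1.80e+02 -1.00e-01  7.73e+01] w 88.2 ff 0.0 wf [0.7 0.8 0.3]
shift [-0.362  0.069  2.149] turn [-0.    -0.001  0.003]
```

View pics/d1.png

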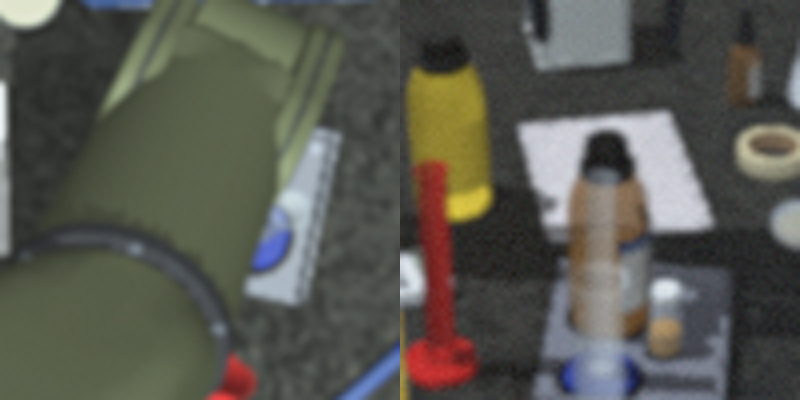

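The gripper hovers above the bottle in the top crop, and the side crop shows cap, tube and vial. The two cameras disagree by several mm in y, so I check that against the mat.

```bash
python3 -c "
from h import *
np.set_printoptions(precision=1,suppress=True)
S=lambda u,v,z:w('side',cr(u,v,4,190,170),z)
for p in((158,44),(308,32),(352,145),(188,162)): print(S(*p,3))
for X in((491,-233,186),(475,-312,16),(533,-280,67),(491,-233,6)): print((px('side',X)-[190,170])*4+1.5)
a=cv2.imread('pics/side0.png');cv2.imwrite('pics/d2.png',cv2.resize(a[175:265,225:290],None,fx=6.6,fy=6.6,interpolation=cv2.INTER_CUBIC))
b=capture('side')[:,:,::-1];cv2.imwrite('pics/d3.png',cv2.resize(b[90:240,180:330],None,fx=4,fy=4,interpolation=cv2.INTER_CUBIC))
print(px('side',get_obs()['tool_pos']),px('side',get_obs()['tool_pos']+[43,-10,0]),px('side',get_obs()['tool_pos']-[43,-10,0]))
"
```

```text
[452.6 105.5   3. ]
[603.5 109.    3. ]
[ 608.4 -100.4    3. ]
[ 458.  -107.7    3. ]
[244.5  52.8]
[238.1 286.9]
[304.1 206.1]
[244.1 237.9]
[251.2 158.9] [265.3 159.5] [237.1 158.3]
```

View pics/d3.png

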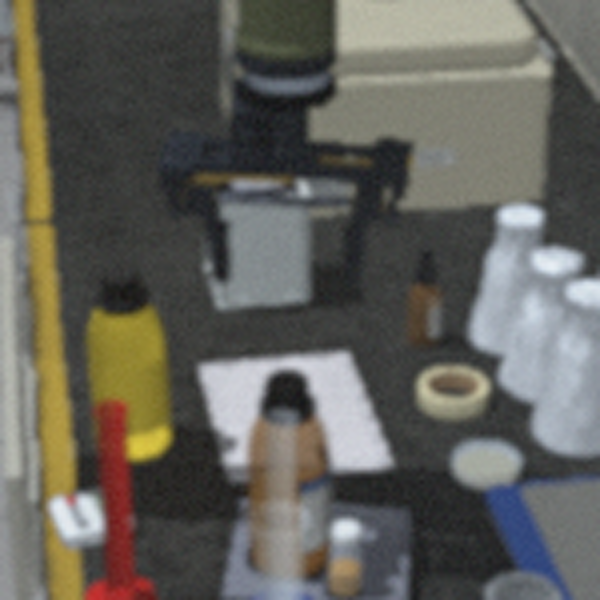

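The finger tips sit about (251.5,161.5) in the picture against a predicted (251,159). So the side camera carries the bias and the top-view positions hold. Going down on the cap.

{"fn": "send_rows", "kwargs": {
  "increments": [
    [1, -0.2, 0.02, 0, 0, 0, 0],
    [1, -0.19, 0.02, 0, 0, 0, 0],
    [1, 0, 0, 0, 0, 0, 0],
    [1, 0, 0, 0.5, 0, 0, 0],
    [1, 0, 0, 0.5, 0, 0, 0],
    [1, 0, 0, 0.5, 0, 0, 0],
    [1, 0, 0, 0.4, 0, 0, 0],
    [1, 0, 0, 0.25, 0, 0, 0],
    [1, 0, 0, 0, 0, 0, 0],
    [1, 0, 0, 0, 0, 0, 0]
  ]
}}

```text
clock: 4.62
tool_pos: [492.4, -235.1, 153.8]
tool_rot: [179.9, 0.0, 77.2]
wrist_force: [-0.5, -0.4, 0.3]
width: 87.9
finger_force: 0.0
```

```bash
python3 -c "
from h import *
go(492,-233,153,77)"
```

```text
t 4.62 pos [ 492.4 -235.1  153.8] rot [179.9   0.   77.2] w 87.9 ff 0.0 wf [-0.5 -0.4  0.3]
shift [ 0.039 -0.018  0.017] turn [0.001 0.    0.002]
```

{"fn": "send_rows", "kwargs": {
  "increments": [
    [0.62, 0.04, 0, 0, 0, 0, 0],
    [0.62, 0, 0, 0, 0, 0, 0],
    [0.5, 0, 0, 0, 0, 0, 0],
    [0.4, 0, 0, 0, 0, 0, 0],
    [0.2, 0, 0, 0, 0, 0, 0],
    [0.2, 0, 0, 0, 0, 0, 0],
    [0.2, 0, 0, 0, 0, 0, 0]
  ],
  "squeeze": 35
}}

```text
clock: 5.5
tool_pos: [492.5, -232.9, 153.1]
tool_rot: [180.0, -0.0, 77.2]
wrist_force: [0.8, -0.7, -2.6]
width: 44.9
finger_force: 33.0
```

```bash
python3 -c "
from h import *
go(492,-233,193,77)"
```

```text
t 5.5 pos [ 492.5 -232.9  153.1] rot [180.   -0.   77.2] w 44.9 ff 33.0 wf [ 0.8 -0.7 -2.6]
shift [-0.003 -0.009 -0.798] turn [ 0.    -0.     0.002]
```

{"fn": "send_rows", "kwargs": {
  "increments": [
    [0.2, 0, 0, -0.1, 0, 0, 0],
    [0.2, 0, 0, -0.25, 0, 0, 0],
    [0.2, 0, 0, -0.35, 0, 0, 0],
    [0.2, 0, 0, -0.3, 0, 0, 0],
    [0.2, 0, 0, -0.1, 0, 0, 0],
    [0.2, 0, 0, 0, 0, 0, 0]
  ]
}}

```text
clock: 6.25
tool_pos: [492.4, -232.9, 208.5]
tool_rot: [180.0, -0.0, 77.2]
wrist_force: [-0.2, 1.2, -5.4]
width: 45.4
finger_force: 32.6
```

```bash
python3 -c "
from h import *
go(529,53.4,208,91.5)"
```

```text
t 6.25 pos [ 492.4 -232.9  208.5] rot [180.   -0.   77.2] w 45.4 ff 32.6 wf [-0.2  1.2 -5.4]
shift [ 5.745 -0.558  0.01 ] turn [ 0.    -0.    -0.159]
```

{"fn": "send_rows", "kwargs": {
  "increments": [
    [0.2, 0.2, -0.02, 0, 0, 0, 0],
    [0.2, 0.4, -0.04, 0, 0, 0, 0],
    [0.2, 0.6, -0.06, 0, 0, 0, 0],
    [0.2, 0.6, -0.06, 0, 0, 0, 0],
    [0.2, 0.6, -0.06, 0, 0, 0, 0],
    [0.2, 0.6, -0.06, 0, 0, 0, 0],
    [0.2, 0.6, -0.06, 0, 0, 0, 0],
    [0.2, 0.6, -0.06, 0, 0, 0, 0],
    [0.2, 0.6, -0.06, 0, 0, 0, 0],
    [0.2, 0.5, -0.04, 0, 0, 0, 0],
    [0.2, 0.3, -0.03, 0, 0, 0, 0],
    [0.2, 0.145, -0.02, 0, 0, 0, 0],
    [0.2, 0, 0, 0, 0, 0, -0.04],
    [0.2, 0, 0, 0, 0, 0, -0.08],
    [0.2, 0, 0, 0, 0, 0, -0.04],
    [0.2, 0, 0, 0, 0, 0, 0],
    [0.2, 0, 0, 0, 0, 0, 0]
  ]
}}

```text
clock: 8.38
tool_pos: [528.3, 52.8, 208.2]
tool_rot: [-180.0, 0.0, 91.4]
wrist_force: [0.1, 0.1, -5.2]
width: 45.6
finger_force: 32.7
```

```bash
python3 -c "
from h import *
go(529,53.4,150.5,91.5)"
```

```text
t 8.38 pos [528.3  52.8 208.2] rot [-180.     0.    91.4] w 45.6 ff 32.7 wf [ 0.1  0.1 -5.2]
shift [0.011 0.014 1.153] turn [-0.     0.    -0.001]
```

{"fn": "send_rows", "kwargs": {
  "increments": [
    [0.2, 0.01, 0.015, 0.2, 0, 0, 0],
    [0.2, 0, 0, 0.3, 0, 0, 0],
    [0.2, 0, 0, 0.3, 0, 0, 0],
    [0.2, 0, 0, 0.2, 0, 0, 0],
    [0.2, 0, 0, 0.1, 0, 0, 0],
    [0.2, 0, 0, 0.03, 0, 0, 0],
    [0.2, 0, 0, 0, 0, 0, 0],
    [0.2, 0, 0, 0, 0, 0, 0]
  ]
}}

```text
clock: 9.38
tool_pos: [529.4, 54.1, 152.1]
tool_rot: [179.9, -0.0, 91.6]
wrist_force: [-0.3, -0.2, -4.6]
width: 45.3
finger_force: 32.7
```

{"fn": "send_rows", "kwargs": {
  "increments": [
    [0.2, 0, 0, 0.03, 0, 0, 0],
    [0.2, 0, 0, 0.02, 0, 0, 0],
    [0.2, 0, 0, 0, 0, 0, 0]
  ]
}}

```text
clock: 9.75
tool_pos: [529.8, 53.2, 150.2]
tool_rot: [179.9, 0.0, 91.5]
wrist_force: [-1.1, -1.0, 4.7]
width: 45.2
finger_force: 34.1
```

{"fn": "send_rows", "kwargs": {
  "increments": [
    [0.6, 0, 0, 0, 0, 0, 0],
    [0.8, 0, 0, 0, 0, 0, 0],
    [1, 0, 0, 0, 0, 0, 0],
    [1, 0, 0, 0, 0, 0, 0],
    [1, 0, 0, -0.4, 0, 0, 0],
    [1, 0, 0, -0.8, 0, 0, 0],
    [1, 0, 0, -0.8, 0, 0, 0],
    [1, 0, 0, -0.3, 0, 0, 0],
    [1, 0, 0, 0, 0, 0, 0]
  ]
}}

```text
clock: 10.88
tool_pos: [529.8, 54.2, 265.2]
tool_rot: [179.8, -0.0, 91.6]
wrist_force: [0.2, -0.8, 0.3]
width: 88.0
finger_force: 0.0
```

```bash
python3 -c "
from h import *
go(476,-312.5,265,77)"
```

```text
t 10.88 pos [529.8  54.2 265.2] rot [179.8  -0.   91.6] w 88.0 ff 0.0 wf [ 0.2 -0.8  0.3]
shift [-7.301e+00 -1.278e+00 -4.000e-03] turn [ 0.002 -0.001  0.162]
```

{"fn": "send_rows", "kwargs": {
  "increments": [
    [1, -0.5, -0.08, 0, 0, 0, 0],
    [1, -0.9, -0.16, 0, 0, 0, 0],
    [1, -0.9, -0.16, 0, 0, 0, 0],
    [1, -0.9, -0.16, 0, 0, 0, 0],
    [1, -0.9, -0.16, 0, 0, 0, 0],
    [1, -0.9, -0.16, 0, 0, 0, 0],
    [1, -0.9, -0.16, 0, 0, 0, 0],
    [1, -0.9, -0.16, 0, 0, 0, 0],
    [0.8, -0.5, -0.078, 0, 0, 0, 0],
    [0.8, 0, 0, 0, 0, 0, 0.06],
    [0.8, 0, 0, 0, 0, 0, 0.06],
    [0.8, 0, 0, 0, 0, 0, 0.042],
    [0.8, 0, 0, 0, 0, 0, 0]
  ]
}}

```text
clock: 12.5
tool_pos: [474.7, -312.1, 262.9]
tool_rot: [-179.9, -0.0, 77.0]
wrist_force: [-0.6, 0.0, 0.6]
width: 70.0
finger_force: 0.0
```

```bash
python3 -c "
from h import *
go(476,-312.5,146,77)
a=capture('top')[:,:,::-1];b=capture('side')[:,:,::-1]
cv2.imwrite('pics/e1.png',np.hstack([cv2.resize(x,None,fx=3.5,fy=3.5,interpolation=cv2.INTER_CUBIC) for x in (a[145:250,180:290],b[120:225+0,210:320])]))"
```

```text
t 12.5 pos [ 474.7 -312.1  262.9] rot [-179.9   -0.    77. ] w 70.0 ff 0.0 wf [-0.6  0.   0.6]
shift [-0.003  0.032  2.337] turn [-0.002 -0.     0.   ]
```

View pics/e1.png

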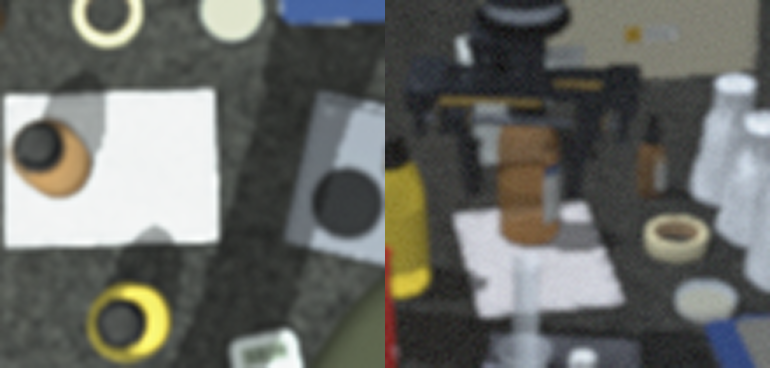

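The bottle stands on the mat's left half (50,165) and the freed left pad shows at (347,203). The tube top is under the gripper at about (527,255) on the right.

{"fn": "send_rows", "kwargs": {
  "increments": [
    [0.8, 0, 0.02, 0.4, 0, 0, 0],
    [0.8, 0, 0, 0.5, 0, 0, 0],
    [0.8, 0, 0, 0.5, 0, 0, 0],
    [0.8, 0, 0, 0.5, 0, 0, 0],
    [0.8, 0, 0, 0.3, 0, 0, 0],
    [0.8, 0, 0, 0.14, 0, 0, 0],
    [0.8, 0, 0, 0, 0, 0, 0],
    [0.8, 0, 0, 0, 0, 0, 0],
    [0.6, 0, 0, 0, 0, 0, 0],
    [0.5, 0, 0, 0, 0, 0, 0],
    [0.4, 0, 0, 0, 0, 0, 0],
    [0.3, 0, 0, 0, 0, 0, 0],
    [0.1, 0, 0, 0, 0, 0, 0],
    [0.1, 0, 0, 0, 0, 0, 0],
    [0.1, 0, 0, 0, 0, 0, 0]
  ],
  "squeeze": 12
}}

```text
clock: 14.48
tool_pos: [476.2, -312.8, 147.1]
tool_rot: [-180.0, -0.0, 77.0]
wrist_force: [0.1, -0.0, 0.5]
width: 25.5
finger_force: 12.0
```

```bash
python3 -c "
from h import *
go(476,-312.5,146,77)
print('pad',w('top',cr(347,203,3.5,180,145),6))
a=capture('side')[:,:,::-1]
cv2.imwrite('pics/e2.png',cv2.resize(a[130:260,190:320],None,fx=4,fy=4,interpolation=cv2.INTER_CUBIC))"
```

```text
t 14.47 pos [ 476.2 -312.8  147.1] rot [-180.   -0.   77.] w 25.5 ff 12.0 wf [ 0.1 -0.   0.5]
shift [ 0.005 -0.006  0.023] turn [-0. -0. -0.]
pad [ 494.22132373 -229.61299851    6.        ]
```

View pics/e2.png

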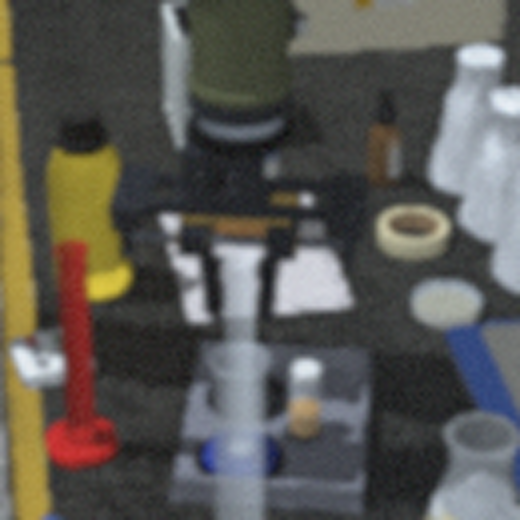

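The fingers hold the clear tube at (240,280) and the vial is untouched at (305,395). Lifting.

{"fn": "send_rows", "kwargs": {
  "increments": [
    [0.1, 0, 0, -0.1, 0, 0, 0],
    [0.1, 0, 0, -0.25, 0, 0, 0],
    [0.1, 0, 0, -0.4, 0, 0, 0],
    [0.1, 0, 0, -0.3, 0, 0, 0],
    [0.1, 0, 0, -0.1, 0, 0, 0],
    [0.1, 0, 0, 0, 0, 0, 0]
  ]
}}

```text
clock: 15.28
tool_pos: [476.3, -312.8, 204.9]
tool_rot: [180.0, -0.0, 77.0]
wrist_force: [0.6, -0.1, -0.8]
width: 25.5
finger_force: 12.0
```

```bash
python3 -c "
from h import *
go(531.3,-42.6,204,91.5)"
```

```text
t 15.28 pos [ 476.3 -312.8  204.9] rot [180.  -0.  77.] w 25.5 ff 12.0 wf [ 0.6 -0.1 -0.8]
shift [ 5.513 -0.144  0.019] turn [ 0.     0.    -0.161]
```

{"fn": "send_rows", "kwargs": {
  "increments": [
    [0.1, 0.2, 0, 0, 0, 0, 0],
    [0.1, 0.4, -0.015, 0, 0, 0, 0],
    [0.1, 0.6, -0.015, 0, 0, 0, 0],
    [0.1, 0.6, -0.015, 0, 0, 0, 0],
    [0.1, 0.6, -0.015, 0, 0, 0, 0],
    [0.1, 0.6, -0.015, 0, 0, 0, 0],
    [0.1, 0.6, -0.02, 0, 0, 0, 0],
    [0.1, 0.6, -0.02, 0, 0, 0, 0],
    [0.1, 0.5, -0.02, 0, 0, 0, 0],
    [0.1, 0.4, -0.01, 0, 0, 0, 0],
    [0.1, 0.28, 0, 0, 0, 0, 0],
    [0.1, 0.133, 0, 0, 0, 0, 0],
    [0.1, 0, 0, 0, 0, 0, -0.04],
    [0.1, 0, 0, 0, 0, 0, -0.08],
    [0.1, 0, 0, 0, 0, 0, -0.04],
    [0.1, 0, 0, 0, 0, 0, 0],
    [0.1, 0, 0, 0, 0, 0, 0]
  ]
}}

```text
clock: 17.4
tool_pos: [531.1, -43.0, 204.7]
tool_rot: [-180.0, 0.0, 91.3]
wrist_force: [0.1, -0.5, -0.8]
width: 25.6
finger_force: 12.0
```

```bash
python3 -c "
from h import *
go(531.3,-42.6,146,91.5)"
```

```text
t 17.4 pos [531.1 -43.  204.7] rot [-180.     0.    91.3] w 25.6 ff 12.0 wf [ 0.1 -0.5 -0.8]
shift [0.007 0.004 1.174] turn [-0.     0.    -0.002]
```

{"fn": "send_rows", "kwargs": {
  "increments": [
    [0.1, 0, 0, 0.2, 0, 0, 0],
    [0.1, 0, 0, 0.35, 0, 0, 0],
    [0.1, 0, 0, 0.3, 0, 0, 0],
    [0.1, 0, 0, 0.2, 0, 0, 0],
    [0.1, 0, 0, 0.1, 0, 0, 0],
    [0.1, 0, 0, 0.03, 0, 0, 0],
    [0.1, 0, 0, 0.02, 0, 0, 0],
    [0.1, 0, 0, 0, 0, 0, 0]
  ]
}}

```text
clock: 18.4
tool_pos: [531.4, -42.6, 145.0]
tool_rot: [180.0, -0.0, 91.4]
wrist_force: [-0.6, 0.0, -0.9]
width: 25.4
finger_force: 12.0
```

{"fn": "send_rows", "kwargs": {
  "increments": [
    [0.1, 0, 0, 0.02, 0, 0, 0],
    [0.1, 0, 0, 0, 0, 0, 0]
  ]
}}

```text
clock: 18.65
tool_pos: [531.6, -42.6, 144.1]
tool_rot: [179.9, -0.0, 91.4]
wrist_force: [0.3, 0.2, 3.3]
width: 25.4
finger_force: 12.0
```

Seated. I release, rise clear, then return towards the vial.

{"fn": "send_rows", "kwargs": {
  "increments": [
    [0.4, 0, 0, 0, 0, 0, 0],
    [0.6, 0, 0, 0, 0, 0, 0],
    [0.8, 0, 0, 0, 0, 0, 0],
    [0.9, 0, 0, 0, 0, 0, 0],
    [0.9, 0, 0, -0.4, 0, 0, 0],
    [0.9, 0, 0, -0.8, 0, 0, 0],
    [0.9, 0, 0, -0.8, 0, 0, 0],
    [0.9, 0, 0, -0.2, 0, 0, 0],
    [0.9, 0, 0, 0, 0, 0, 0]
  ]
}}

```text
clock: 19.77
tool_pos: [531.2, -42.5, 253.7]
tool_rot: [180.0, -0.0, 91.4]
wrist_force: [0.4, 1.1, -0.4]
width: 79.3
finger_force: 0.0
```

```bash
python3 -c "
from h import *
go(533.5,-280.5,210,77)
a=capture('top')[:,:,::-1];b=capture('side')[:,:,::-1]
cv2.imwrite('pics/f0.png',a)
cv2.imwrite('pics/f1.png',np.hstack([cv2.resize(x,None,fx=3,fy=3,interpolation=cv2.INTER_CUBIC) for x in (a[130:250,210:340],b[130:250,200:330])]))"
```

```text
t 19.77 pos [531.2 -42.5 253.7] rot [180.   -0.   91.4] w 79.3 ff 0.0 wf [ 0.4  1.1 -0.4]
shift [-4.76  -0.07   0.874] turn [ 0.   -0.    0.16]
```

View pics/f1.png

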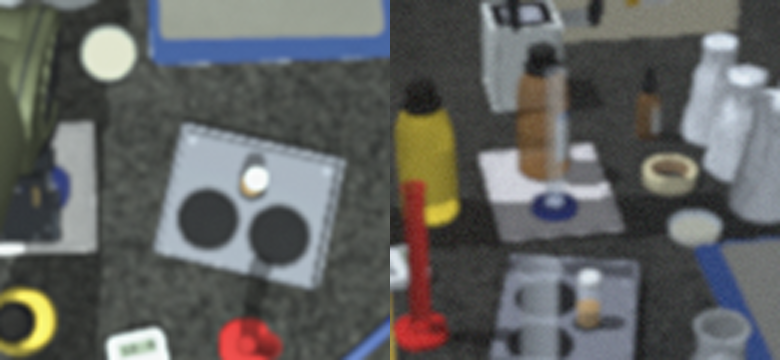

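Both objects stand on the mat: foot at (555,207) in the side view, bottle behind it. The vial stands alone, cap at (257,180), with pads at (207,218) and (279,235). Moving over the vial.

{"fn": "send_rows", "kwargs": {
  "increments": [
    [0.9, -0.5, -0.01, 0, 0, 0, 0],
    [0.9, -0.85, -0.01, 0, 0, 0, 0],
    [0.9, -0.9, -0.01, 0, 0, 0, 0],
    [0.9, -0.9, -0.01, 0, 0, 0, 0],
    [0.9, -0.9, -0.01, 0.2, 0, 0, 0],
    [0.8, -0.5, -0.01, 0.3, 0, 0, 0],
    [0.7, -0.21, -0.01, 0.374, 0, 0, 0],
    [0.7, 0, 0, 0, 0, 0, 0.06],
    [0.7, 0, 0, 0, 0, 0, 0.06],
    [0.7, 0, 0, 0, 0, 0, 0.04],
    [0.7, 0, 0, 0, 0, 0, 0]
  ]
}}

```text
clock: 21.25
tool_pos: [533.2, -278.9, 208.5]
tool_rot: [-179.9, -0.1, 77.1]
wrist_force: [-0.8, -0.2, 0.0]
width: 61.8
finger_force: 0.0
```

```bash
python3 -c "
from h import *
C=lambda u,v,z:w('top',cr(u,v,3,210,130),z)
print(C(207,218,6),C(279,235,6),'vial',C(257,180,67))
go(533.5,-280.5,40,77)"
```

```text
[ 495.29986917 -229.2136633     6.        ] [ 475.52437244 -312.0507341     6.        ] vial [ 530.86593593 -280.13621153   67.        ]
t 21.25 pos [ 533.2 -278.9  208.5] rot [-1.799e+02 -1.000e-01  7.710e+01] w 61.8 ff 0.0 wf [-0.8 -0.2  0. ]
shift [-0.033  0.021  3.37 ] turn [-0.002 -0.001  0.001]
```

{"fn": "send_rows", "kwargs": {
  "increments": [
    [0.7, -0.03, 0, 0.5, 0, 0, 0],
    [0.7, 0, 0, 0.6, 0, 0, 0],
    [0.7, 0, 0, 0.6, 0, 0, 0],
    [0.7, 0, 0, 0.6, 0, 0, 0],
    [0.7, 0, 0, 0.5, 0, 0, 0],
    [0.7, 0, 0, 0.35, 0, 0, 0],
    [0.7, 0, 0, 0.2, 0, 0, 0],
    [0.7, 0, 0, 0, 0, 0, 0],
    [0.7, 0, 0, 0, 0, 0, 0],
    [0.55, 0, 0, 0, 0, 0, 0],
    [0.45, 0, 0, 0, 0, 0, 0],
    [0.35, 0, 0, 0, 0, 0, 0],
    [0.25, 0, 0, 0, 0, 0, 0],
    [0.1, 0, 0, 0, 0, 0, 0],
    [0.1, 0, 0, 0, 0, 0, 0],
    [0.1, 0, 0, 0, 0, 0, 0]
  ],
  "squeeze": 12
}}

```text
clock: 23.25
tool_pos: [533.3, -282.1, 42.6]
tool_rot: [180.0, 0.0, 77.0]
wrist_force: [0.8, -0.2, 1.3]
width: 26.6
finger_force: 12.0
```

{"fn": "send_rows", "kwargs": {
  "increments": [
    [0.1, 0, 0, -0.1, 0, 0, 0],
    [0.1, 0, 0, -0.3, 0, 0, 0],
    [0.1, 0, 0, -0.5, 0, 0, 0],
    [0.1, 0, 0, -0.6, 0, 0, 0],
    [0.1, 0, 0, -0.7, 0, 0, 0],
    [0.1, 0, 0, -0.7, 0, 0, 0],
    [0.1, 0, 0, -0.7, 0, 0, 0],
    [0.1, 0, 0, -0.5, 0, 0, 0],
    [0.1, 0, 0, -0.3, 0, 0, 0],
    [0.1, 0, 0, 0, 0, 0, -0.04],
    [0.1, 0, 0, 0, 0, 0, -0.08],
    [0.1, 0, 0, 0, 0, 0, -0.05],
    [0.1, 0, 0, 0, 0, 0, 0]
  ]
}}

```text
clock: 24.88
tool_pos: [532.7, -282.0, 262.4]
tool_rot: [-180.0, -0.0, 92.2]
wrist_force: [0.6, -0.7, -0.0]
width: 26.3
finger_force: 12.0
```

```bash
python3 -c "
from h import *
go(529.8,273,260,92.4)
a=capture('side')[:,:,::-1]
cv2.imwrite('pics/g1.png',cv2.resize(a[100:260,190:340],None,fx=3.5,fy=3.5,interpolation=cv2.INTER_CUBIC))"
```

```text
t 24.88 pos [ 532.7 -282.   262.4] rot [-180.    -0.    92.2] w 26.3 ff 12.0 wf [ 0.6 -0.7 -0. ]
shift [11.093  0.374  0.055] turn [-0.    -0.    -0.002]
```

View pics/g1.png

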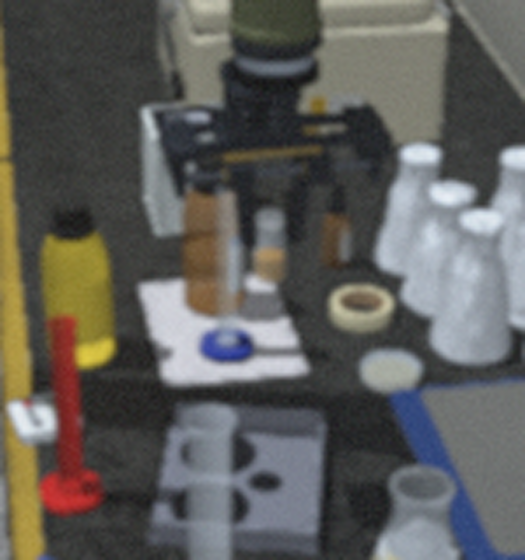

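The vial hangs upright in the fingers at (270,245), clear above bottle and cylinder, and the bay is empty. Travelling to the box.

{"fn": "send_rows", "kwargs": {
  "increments": [
    [0.1, 0.3, 0, 0, 0, 0, 0],
    [0.1, 0.6, 0.027, 0, 0, 0, 0],
    [0.1, 0.8, 0.027, 0, 0, 0, 0],
    [0.1, 0.8, 0.027, 0, 0, 0, 0],
    [0.1, 0.8, 0.027, 0, 0, 0, 0],
    [0.1, 0.8, 0.027, 0, 0, 0, 0],
    [0.1, 0.8, 0.027, 0, 0, 0, 0],
    [0.1, 0.8, 0.027, 0, 0, 0, 0],
    [0.1, 0.8, 0.027, 0, 0, 0, 0],
    [0.1, 0.8, 0.027, 0, 0, 0, 0],
    [0.1, 0.8, 0.027, 0, 0, 0, 0],
    [0.1, 0.8, 0.027, 0, 0, 0, 0],
    [0.1, 0.8, 0.027, 0, 0, 0, 0],
    [0.1, 0.8, 0.027, 0, 0, 0, 0],
    [0.1, 0.4, 0.027, 0, 0, 0, 0],
    [0.1, 0.193, 0, 0, 0, 0, 0],
    [0.1, 0, 0, 0, 0, 0, 0],
    [0.1, 0, 0, 0, 0, 0, 0]
  ]
}}

```text
clock: 27.18
tool_pos: [530.3, 270.9, 262.6]
tool_rot: [180.0, 0.1, 92.1]
wrist_force: [-0.1, 0.1, -0.6]
width: 26.3
finger_force: 12.0
```

```bash
python3 -c "
from h import *
go(529.8,273,165,92.4)
a=capture('top')[:,:,::-1];b=capture('side')[:,:,::-1]
cv2.imwrite('pics/g2.png',np.hstack([cv2.resize(x,None,fx=4,fy=4,interpolation=cv2.INTER_CUBIC) for x in (a[145:235,85:175],b[90:180,205:295])]))"
```

```text
t 27.18 pos [530.3 270.9 262.6] rot [1.80e+02 1.00e-01 9.21e+01] w 26.3 ff 12.0 wf [-0.1  0.1 -0.6]
shift [ 0.045 -0.008  1.953] turn [ 0.     0.001 -0.003]
```

View pics/g2.png

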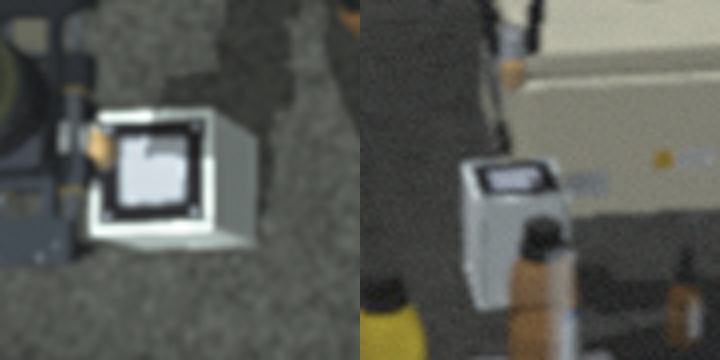

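The vial hangs over the box, whose flap is shut at (152,170) in the top crop. Lowering to just above the flap.

{"fn": "send_rows", "kwargs": {
  "increments": [
    [0.1, 0.045, -0.008, 0.3, 0, 0, 0],
    [0.1, 0, 0, 0.5, 0, 0, 0],
    [0.1, 0, 0, 0.5, 0, 0, 0],
    [0.1, 0, 0, 0.4, 0, 0, 0],
    [0.1, 0, 0, 0.2, 0, 0, 0],
    [0.1, 0, 0, 0, 0, 0, 0],
    [0.1, 0, 0, 0, 0, 0, 0]
  ]
}}

```text
clock: 28.15
tool_pos: [529.9, 275.3, 168.1]
tool_rot: [179.9, -0.0, 92.3]
wrist_force: [-0.0, -0.6, -0.5]
width: 26.7
finger_force: 12.0
```

```bash
python3 -c "
from h import *
go(529.8,273,130,92.4)
b=capture('side')[:,:,::-1]
cv2.imwrite('pics/g3.png',cv2.resize(b[100:180,205:295],None,fx=6,fy=6,interpolation=cv2.INTER_CUBIC))"
```

```text
t 28.15 pos [529.9 275.3 168.1] rot [179.9  -0.   92.3] w 26.7 ff 12.0 wf [-0.  -0.6 -0.5]
shift [-0.045 -0.004  0.762] turn [ 0.001 -0.    -0.001]
```

View pics/g3.png

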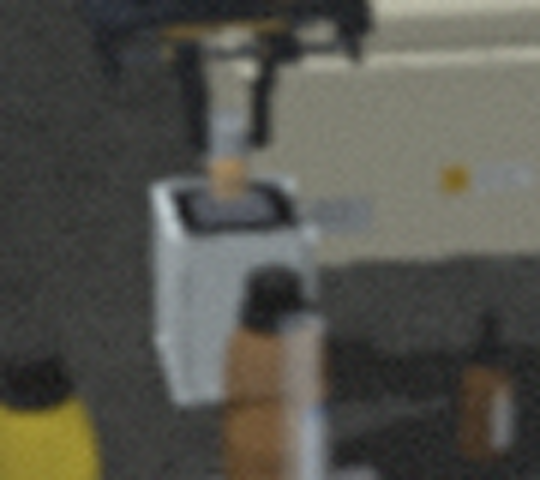

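The vial base at (229,197) is just above the flap, centred at about (235,208). Pushing in slowly.

{"fn": "send_rows", "kwargs": {
  "increments": [
    [0.1, -0.04, 0, 0.1, 0, 0, 0],
    [0.1, 0, 0, 0.1, 0, 0, 0],
    [0.1, 0, 0, 0.15, 0, 0, 0],
    [0.1, 0, 0, 0.15, 0, 0, 0],
    [0.1, 0, 0, 0.1, 0, 0, 0],
    [0.1, 0, 0, 0.1, 0, 0, 0],
    [0.1, 0, 0, 0.05, 0, 0, 0],
    [0.1, 0, 0, 0, 0, 0, 0],
    [0.1, 0, 0, 0, 0, 0, 0]
  ]
}}

```text
clock: 29.32
tool_pos: [529.5, 273.2, 130.1]
tool_rot: [180.0, -0.0, 92.3]
wrist_force: [-1.2, 0.2, -1.1]
width: 26.5
finger_force: 12.0
```

{"fn": "send_rows", "kwargs": {
  "increments": [
    [0.5, 0, 0, 0, 0, 0, 0],
    [0.5, 0, 0, 0, 0, 0, 0],
    [0.5, 0, 0, 0, 0, 0, 0],
    [0.5, 0, 0, -0.4, 0, 0, 0],
    [0.5, 0, 0, -0.8, 0, 0, 0],
    [0.5, 0, 0, -0.8, 0, 0, 0],
    [0.5, 0, 0, -0.5, 0, 0, 0],
    [0.5, 0, 0, 0, 0, 0, 0]
  ]
}}

```text
clock: 30.32
tool_pos: [530.7, 273.6, 256.9]
tool_rot: [179.8, -0.1, 92.3]
wrist_force: [-0.8, -0.1, -1.1]
width: 44.4
finger_force: 0.0
```

```bash
python3 -c "
from h import *
go(531.5,-42.6,260,91.5)
a=capture('top')[:,:,::-1];b=capture('side')[:,:,::-1]
cv2.imwrite('pics/g4.png',np.hstack([cv2.resize(x,None,fx=4,fy=4,interpolation=cv2.INTER_CUBIC) for x in (a[145:235,90:180],b[100:190,205:295])]))"
```

```text
t 30.32 pos [530.7 273.6 256.9] rot [ 1.798e+02 -1.000e-01  9.230e+01] w 44.4 ff 0.0 wf [-0.8 -0.1 -1.1]
shift [-6.319 -0.235 -0.076] turn [ 0.003 -0.001  0.009]
```

View pics/g4.png

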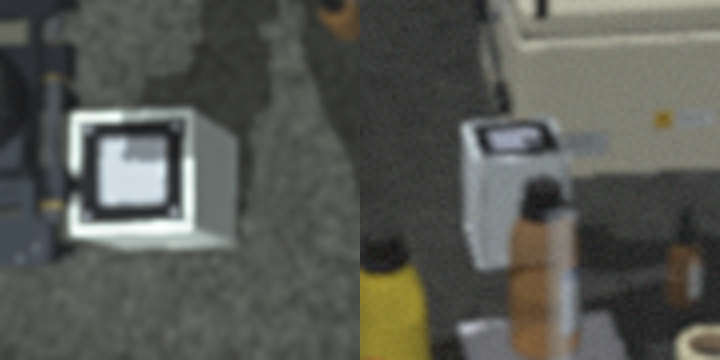

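The vial is in and the flap is shut: plain steel at (133,172) in the top crop, nothing left in the fingers. Now back to the cylinder. That was the 14th picture, so further checks are numeric.

{"fn": "send_rows", "kwargs": {
  "increments": [
    [0.7, -0.4, -0.02, -0.08, 0, 0, 0.009],
    [0.8, -0.9, -0.03, 0, 0, 0, 0],
    [0.8, -0.9, -0.03, 0, 0, 0, 0],
    [0.8, -0.9, -0.03, 0, 0, 0, 0],
    [0.8, -0.9, -0.03, 0, 0, 0, 0],
    [0.8, -0.9, -0.03, 0, 0, 0, 0],
    [0.8, -0.8, -0.03, 0, 0, 0, 0],
    [0.8, -0.5, -0.03, 0, 0, 0, 0],
    [0.8, 0, 0, 0, 0, 0, 0],
    [0.8, 0, 0, 0, 0, 0, 0]
  ]
}}

```text
clock: 31.68
tool_pos: [525.8, -36.2, 258.5]
tool_rot: [-179.9, -0.1, 91.5]
wrist_force: [0.7, 0.5, -0.2]
width: 70.5
finger_force: 0.0
```

```bash
python3 -c "
from h import *
go(531.5,-42.6,144.5,91.4)"
```

```text
t 31.68 pos [525.8 -36.2 258.5] rot [-1.799e+02 -1.000e-01  9.150e+01] w 70.5 ff 0.0 wf [ 0.7  0.5 -0.2]
shift [-0.133  0.113  2.281] turn [-0.001 -0.001  0.001]
```

{"fn": "send_rows", "kwargs": {
  "increments": [
    [0.8, -0.133, 0.113, 0, 0, 0, 0],
    [0.8, 0, 0, 0, 0, 0, 0],
    [0.8, 0, 0, 0.4, 0, 0, 0],
    [0.8, 0, 0, 0.5, 0, 0, 0],
    [0.8, 0, 0, 0.5, 0, 0, 0],
    [0.8, 0, 0, 0.4, 0, 0, 0],
    [0.8, 0, 0, 0.3, 0, 0, 0],
    [0.8, 0, 0, 0.17, 0, 0, 0],
    [0.8, 0, 0, 0, 0, 0, 0],
    [0.8, 0, 0, 0, 0, 0, 0]
  ]
}}

```text
clock: 32.92
tool_pos: [532.6, -43.6, 146.0]
tool_rot: [179.9, 0.0, 91.5]
wrist_force: [0.4, -0.4, 0.9]
width: 70.7
finger_force: 0.0
```

```bash
python3 -c "
from h import *
go(531.5,-42.6,144.5,91.4)"
```

```text
t 32.92 pos [532.6 -43.6 146. ] rot [179.9   0.   91.5] w 70.7 ff 0.0 wf [ 0.4 -0.4  0.9]
shift [ 0.021 -0.021  0.031] turn [0.001 0.    0.001]
```

{"fn": "send_rows", "kwargs": {
  "increments": [
    [0.7, 0.02, -0.02, 0.03, 0, 0, 0],
    [0.6, 0, 0, 0, 0, 0, 0],
    [0.5, 0, 0, 0, 0, 0, 0],
    [0.4, 0, 0, 0, 0, 0, 0],
    [0.3, 0, 0, 0, 0, 0, 0],
    [0.1, 0, 0, 0, 0, 0, 0],
    [0.1, 0, 0, 0, 0, 0, 0],
    [0.1, 0, 0, 0, 0, 0, 0],
    [0.1, 0, 0, -0.1, 0, 0, 0],
    [0.1, 0, 0, -0.25, 0, 0, 0],
    [0.1, 0, 0, -0.4, 0, 0, 0],
    [0.1, 0, 0, -0.3, 0, 0, 0],
    [0.1, 0, 0, -0.15, 0, 0, 0],
    [0.1, 0, 0, 0, 0, 0, 0]
  ]
}}

```text
clock: 34.67
tool_pos: [531.3, -42.6, 204.5]
tool_rot: [179.9, -0.0, 91.5]
wrist_force: [-0.2, 0.0, -0.4]
width: 25.4
finger_force: 12.0
```

```bash
python3 -c "
from h import *
go(476.2,-312.8,205,77)"
```

```text
t 34.67 pos [531.3 -42.6 204.5] rot [179.9  -0.   91.5] w 25.4 ff 12.0 wf [-0.2  0.  -0.4]
shift [-5.374 -1.241 -0.012] turn [ 0.001 -0.     0.161]
```

{"fn": "send_rows", "kwargs": {
  "increments": [
    [0.1, -0.2, -0.05, 0, 0, 0, 0],
    [0.1, -0.4, -0.1, 0, 0, 0, 0],
    [0.1, -0.6, -0.14, 0, 0, 0, 0],
    [0.1, -0.6, -0.14, 0, 0, 0, 0],
    [0.1, -0.6, -0.14, 0, 0, 0, 0],
    [0.1, -0.6, -0.14, 0, 0, 0, 0],
    [0.1, -0.6, -0.14, 0, 0, 0, 0],
    [0.1, -0.6, -0.14, 0, 0, 0, 0],
    [0.1, -0.5, -0.11, 0, 0, 0, 0],
    [0.1, -0.4, -0.09, 0, 0, 0, 0],
    [0.1, -0.2, -0.04, 0, 0, 0, 0],
    [0.1, -0.074, -0.011, 0, 0, 0, 0],
    [0.1, 0, 0, 0, 0, 0, 0.04],
    [0.1, 0, 0, 0, 0, 0, 0.08],
    [0.1, 0, 0, 0, 0, 0, 0.04],
    [0.1, 0, 0, 0, 0, 0, 0],
    [0.1, 0, 0, 0, 0, 0, 0]
  ]
}}

```text
clock: 36.8
tool_pos: [476.1, -312.2, 203.9]
tool_rot: [-180.0, -0.0, 77.2]
wrist_force: [-0.3, 0.7, -0.4]
width: 25.8
finger_force: 12.0
```

```bash
python3 -c "
from h import *
go(476.2,-312.8,148,77)"
```

```text
t 36.8 pos [ 476.1 -312.2  203.9] rot [-180.    -0.    77.2] w 25.8 ff 12.0 wf [-0.3  0.7 -0.4]
shift [-0.012  0.004  1.118] turn [-0.    -0.     0.002]
```

{"fn": "send_rows", "kwargs": {
  "increments": [
    [0.1, -0.01, 0, 0.2, 0, 0, 0],
    [0.1, 0, 0, 0.35, 0, 0, 0],
    [0.1, 0, 0, 0.3, 0, 0, 0],
    [0.1, 0, 0, 0.17, 0, 0, 0],
    [0.1, 0, 0, 0.08, 0, 0, 0],
    [0.1, 0, 0, 0.02, 0, 0, 0],
    [0.1, 0, 0, 0, 0, 0, 0]
  ]
}}

```text
clock: 37.67
tool_pos: [476.1, -313.5, 148.3]
tool_rot: [180.0, 0.0, 77.1]
wrist_force: [0.0, 0.0, -1.3]
width: 25.6
finger_force: 12.0
```

{"fn": "send_rows", "kwargs": {
  "increments": [
    [0.1, 0, 0, 0.02, 0, 0, 0],
    [0.1, 0, 0, 0, 0, 0, 0]
  ]
}}

```text
clock: 37.92
tool_pos: [475.9, -313.3, 147.1]
tool_rot: [180.0, -0.0, 77.1]
wrist_force: [0.5, -0.5, -0.2]
width: 25.6
finger_force: 12.0
```

{"fn": "send_rows", "kwargs": {
  "increments": [
    [0.1, 0, 0, 0.02, 0, 0, 0],
    [0.1, 0, 0, 0, 0, 0, 0]
  ]
}}

```text
clock: 38.17
tool_pos: [476.4, -313.5, 146.9]
tool_rot: [179.9, 0.0, 77.1]
wrist_force: [-0.3, 1.3, 6.9]
width: 25.6
finger_force: 12.0
```

Landed. Release, rise and go to the bottle.

{"fn": "send_rows", "kwargs": {
  "increments": [
    [0.4, 0, 0, 0, 0, 0, 0],
    [0.6, 0, 0, 0, 0, 0, 0],
    [0.8, 0, 0, 0, 0, 0, 0],
    [0.9, 0, 0, 0, 0, 0, 0],
    [0.9, 0, 0, -0.4, 0, 0, 0],
    [0.9, 0, 0, -0.8, 0, 0, 0],
    [0.9, 0, 0, -0.8, 0, 0, 0],
    [1, 0, 0, -0.3, 0, 0, 0],
    [1, 0, 0, 0, 0, 0, 0]
  ]
}}

```text
clock: 39.3
tool_pos: [476.1, -313.4, 261.3]
tool_rot: [179.9, 0.0, 77.1]
wrist_force: [-0.4, 0.1, -0.8]
width: 88.1
finger_force: 0.0
```

```bash
python3 -c "
from h import *
go(529.8,53.6,262,91.5)"
```

```text
t 39.3 pos [ 476.1 -313.4  261.3] rot [179.9   0.   77.1] w 88.1 ff 0.0 wf [-0.4  0.1 -0.8]
shift [ 7.395 -0.594 -0.017] turn [ 0.001  0.    -0.16 ]
```

{"fn": "send_rows", "kwargs": {
  "increments": [
    [1, 0.5, -0.05, 0, 0, 0, 0],
    [1, 0.9, -0.07, 0, 0, 0, 0],
    [1, 0.9, -0.07, 0, 0, 0, 0],
    [1, 0.9, -0.07, 0, 0, 0, 0],
    [1, 0.9, -0.07, 0, 0, 0, 0],
    [1, 0.9, -0.07, 0, 0, 0, 0],
    [1, 0.9, -0.07, 0, 0, 0, 0],
    [1, 0.8, -0.07, 0, 0, 0, 0],
    [1, 0.5, -0.04, 0, 0, 0, 0],
    [1, 0.195, -0.014, 0, 0, 0, 0],
    [1, 0, 0, 0, 0, 0, -0.06],
    [1, 0, 0, 0, 0, 0, -0.06],
    [1, 0, 0, 0, 0, 0, -0.04],
    [1, 0, 0, 0, 0, 0, 0],
    [1, 0, 0, 0, 0, 0, 0]
  ]
}}

```text
clock: 41.18
tool_pos: [529.3, 52.9, 260.5]
tool_rot: [-179.9, 0.0, 91.4]
wrist_force: [-1.0, 0.2, -0.3]
width: 88.0
finger_force: 0.0
```

```bash
python3 -c "
from h import *
go(529.8,53.6,151,91.5)"
```

```text
t 41.17 pos [529.3  52.9 260.5] rot [-179.9    0.    91.4] w 88.0 ff 0.0 wf [-1.   0.2 -0.3]
shift [0.014 0.013 2.191] turn [-0.001  0.    -0.002]
```

{"fn": "send_rows", "kwargs": {
  "increments": [
    [1, 0.01, 0.01, 0.4, 0, 0, 0],
    [1, 0, 0, 0.5, 0, 0, 0],
    [1, 0, 0, 0.5, 0, 0, 0],
    [1, 0, 0, 0.4, 0, 0, 0],
    [1, 0, 0, 0.25, 0, 0, 0],
    [1, 0, 0, 0.14, 0, 0, 0],
    [1, 0, 0, 0, 0, 0, 0],
    [0.8, 0, 0, 0, 0, 0, 0],
    [0.62, 0, 0, 0, 0, 0, 0],
    [0.5, 0, 0, 0, 0, 0, 0],
    [0.4, 0, 0, 0, 0, 0, 0],
    [0.2, 0, 0, 0, 0, 0, 0],
    [0.2, 0, 0, 0, 0, 0, 0],
    [0.2, 0, 0, 0, 0, 0, 0]
  ],
  "squeeze": 35
}}

```text
clock: 42.92
tool_pos: [530.0, 54.2, 151.5]
tool_rot: [-180.0, -0.0, 91.5]
wrist_force: [-0.2, -0.5, 0.3]
width: 44.3
finger_force: 33.4
```

{"fn": "send_rows", "kwargs": {
  "increments": [
    [0.2, 0, 0, -0.1, 0, 0, 0],
    [0.2, 0, 0, -0.25, 0, 0, 0],
    [0.2, 0, 0, -0.4, 0, 0, 0],
    [0.2, 0, 0, -0.3, 0, 0, 0],
    [0.2, 0, 0, -0.1, 0, 0, 0],
    [0.2, 0, 0, 0, 0, 0, 0]
  ]
}}

```text
clock: 43.68
tool_pos: [530.0, 54.3, 209.2]
tool_rot: [180.0, -0.0, 91.5]
wrist_force: [1.0, 0.1, -5.4]
width: 44.6
finger_force: 32.8
```

```bash
python3 -c "
from h import *
go(492.5,-232.7,208.5,77.2)"
```

```text
t 43.67 pos [530.   54.3 209.2] rot [180.   -0.   91.5] w 44.6 ff 32.8 wf [ 1.   0.1 -5.4]
shift [-5.718 -0.899  0.013] turn [ 0.    -0.     0.159]
```

{"fn": "send_rows", "kwargs": {
  "increments": [
    [0.2, -0.2, -0.03, 0, 0, 0, 0],
    [0.2, -0.4, -0.06, 0, 0, 0, 0],
    [0.2, -0.6, -0.1, 0, 0, 0, 0],
    [0.2, -0.6, -0.1, 0, 0, 0, 0],
    [0.2, -0.6, -0.1, 0, 0, 0, 0],
    [0.2, -0.6, -0.1, 0, 0, 0, 0],
    [0.2, -0.6, -0.1, 0, 0, 0, 0],
    [0.2, -0.6, -0.1, 0, 0, 0, 0],
    [0.2, -0.6, -0.1, 0, 0, 0, 0],
    [0.2, -0.5, -0.06, 0, 0, 0, 0],
    [0.2, -0.3, -0.03, 0, 0, 0, 0],
    [0.2, -0.118, -0.019, 0, 0, 0, 0],
    [0.2, 0, 0, 0, 0, 0, 0.04],
    [0.2, 0, 0, 0, 0, 0, 0.08],
    [0.2, 0, 0, 0, 0, 0, 0.04],
    [0.2, 0, 0, 0, 0, 0, 0],
    [0.2, 0, 0, 0, 0, 0, 0]
  ]
}}

```text
clock: 45.8
tool_pos: [492.6, -232.0, 208.9]
tool_rot: [-180.0, -0.0, 77.2]
wrist_force: [0.5, -0.5, -6.0]
width: 44.5
finger_force: 32.8
```

```bash
python3 -c "
from h import *
go(492.5,-232.7,155,77.2)"
```

```text
t 45.8 pos [ 492.6 -232.   208.9] rot [-180.    -0.    77.2] w 44.5 ff 32.8 wf [ 0.5 -0.5 -6. ]
shift [-1.500e-02  1.000e-03  1.077e+00] turn [-0. -0.  0.]
```

{"fn": "send_rows", "kwargs": {
  "increments": [
    [0.2, -0.01, 0, 0.2, 0, 0, 0],
    [0.2, 0, 0, 0.35, 0, 0, 0],
    [0.2, 0, 0, 0.28, 0, 0, 0],
    [0.2, 0, 0, 0.16, 0, 0, 0],
    [0.2, 0, 0, 0.08, 0, 0, 0],
    [0.2, 0, 0, 0, 0, 0, 0],
    [0.2, 0, 0, 0, 0, 0, 0]
  ]
}}

```text
clock: 46.68
tool_pos: [492.7, -233.4, 155.9]
tool_rot: [180.0, 0.0, 77.1]
wrist_force: [-0.5, 0.3, -5.4]
width: 44.8
finger_force: 32.8
```

{"fn": "send_rows", "kwargs": {
  "increments": [
    [0.2, 0, 0, 0.02, 0, 0, 0],
    [0.2, 0, 0, 0.02, 0, 0, 0],
    [0.2, 0, 0, 0, 0, 0, 0]
  ]
}}

```text
clock: 47.05
tool_pos: [492.7, -234.2, 154.5]
tool_rot: [179.9, 0.1, 77.0]
wrist_force: [-1.6, -1.8, 5.0]
width: 44.7
finger_force: 33.9
```

Contact at 154.5, as expected from the grasp height on the mat. Release and withdraw.

{"fn": "send_rows", "kwargs": {
  "increments": [
    [0.6, 0, 0, 0, 0, 0, 0],
    [0.8, 0, 0, 0, 0, 0, 0],
    [1, 0, 0, 0, 0, 0, 0],
    [1, 0, 0, 0, 0, 0, 0],
    [1, 0, 0, -0.4, 0, 0, 0],
    [1, 0, 0, -0.8, 0, 0, 0],
    [1, 0, 0, -0.8, 0, 0, 0],
    [1, 0, 0, -0.3, 0, 0, 0],
    [1, 0.9, 0, 0, 0, 0, 0],
    [1, 0.9, 0, 0, 0, 0, 0],
    [1, 0.9, 0, 0, 0, 0, 0],
    [1, 0.9, 0, 0, 0, 0, 0],
    [1, 0.9, 0, 0, 0, 0, 0],
    [1, 0.9, 0, 0, 0, 0, 0],
    [1, 0, 0, 0, 0, 0, 0],
    [1, 0, 0, 0, 0, 0, 0]
  ]
}}

```text
clock: 49.05
tool_pos: [552.4, 29.0, 268.4]
tool_rot: [-180.0, 0.1, 77.0]
wrist_force: [0.3, 0.3, -0.2]
width: 88.0
finger_force: 0.0
```

```bash
python3 - <<'E'
from h import *
# compare bay region and box flap with the first picture
a0=cv2.imread('pics/top0.png').astype(float);a=capture('top')[:,:,::-1].astype(float)
def cen(im,f,x0=262,x1=326,y0=172,y1=225):
    m=f(im[y0:y1,x0:x1]);v,u=np.nonzero(m);return u.mean()+x0,v.mean()+y0,m.sum()
blue=lambda i:(i[...,0]>i[...,2]*1.7)&(i[...,0]>90)
amb=lambda i:(i[...,2]>i[...,0]*1.5)&(i[...,2]>90)
for f in(blue,amb): print(cen(a0,f),cen(a,f))
cap=lambda i:i.max(-1)<65
print(cen(a0,cap,270,295,185,210),cen(a,cap,270,295,185,210))
print('flap mean',a0[180:195,116:130].mean((0,1)),a[180:195,116:130].mean((0,1)))
go(494,-232,260)
E
```

```text
(np.float64(301.35593220338984), np.float64(208.98305084745763), np.int64(177)) (np.float64(301.5191256830601), np.float64(209.0601092896175), np.int64(183))
(np.float64(277.765306122449), np.float64(203.03061224489795), np.int64(196)) (np.float64(278.04371584699453), np.float64(203.45901639344262), np.int64(183))
(np.float64(282.9642857142857), np.float64(196.89285714285714), np.int64(56)) (np.float64(286.2987012987013), np.float64(196.24675324675326), np.int64(77))
flap mean [224.11428571 217.2047619  205.96190476] [86.15714286 95.01904762 88.03333333]
t 49.1 pos [552.4  28.2 268.5] rot [-1.8e+02  1.0e-01  7.7e+01] w 88.2 ff 0.0 wf [-0.5 -1.5  0.2]
shift [-5.334  0.036  0.176] turn [-0.     0.001 -0.   ]
```

```bash
python3 - <<'E'
from h import *
a0=cv2.imread('pics/top0.png');a=capture('top')[:,:,::-1]
s0=cv2.imread('pics/side0.png');s=capture('side')[:,:,::-1]
print(a0[170:206:3,106:142:3].max(-1));print(a[170:206:3,106:142:3].max(-1))
print(s0[126:142:2,230:258:2].max(-1));print(s[126:142:2,230:258:2].max(-1))
E
```

```text
[[ 89  79  81  83  83  80  68  57  56  57  61  50]
 [ 88 211 215 220 232 245 247 248 246 239 244 101]
 [ 93 221 138  79  76  76  74  60  60 149 194 119]
 [ 95 224  58 104 138 173 175 177 159  46 211 117]
 [ 99 225  49 168 226 225 225 225 228  47 232 116]
 [100 220  48 188 226 226 226 227 230  46 232 117]
 [100 217  47 189 225 224 225 225 227  47 224 116]
 [ 98 208  48 184 224 224 224 225 195  51 225 116]
 [ 94 204  48 178 227 219 220 204 164  46 229 116]
 [ 92 202  73  59  66  58  57  50  52 140 227 116]
 [ 95 209 110  81  86  93 111 119 142 130 224 117]
 [ 84 222 162 147 143 139 139 145 142 134 143 120]]
[[ 90  80  82  83  83  82  83  96  99 101 102 102]
 [ 90 212 217 223 234 244 102  99 101 101 102 101]
 [ 94 223 141  80  78  90  94  99 101 101 102 101]
 [ 97 226  59 106 133  92  96  98 100  85  88  99]
 [100 228  49 171 166  82  65  64  66  66  63  62]
 [101 224  49 159  81  75  82 121  92  82  88  96]
 [101 220  52  73  84  81  89  94  94  86  80  73]
 [ 99 210  71  76  85  96  99  99  99  97  92  88]
 [103 206  79  90  98  98  99  98  98  94  90  87]
 [ 89 109  92  98  98  98  9
[... 371 characters left out ...]
  50  74 157 176 174 177 173 172 107  56 169 139]
 [ 86 112  74  46 130 162 159 160 157 144 111  57 148 170]
 [ 73 105 108  93 100 115 122 108 103 109 119 156 169 183]
 [ 77 101 142 139 147 152 169 156 146 140 140 146 139 135]]
[[ 61  58  62  59  75  48  64 117 134 130 126 129 124 127]
 [ 61  55  59  61  58  67  88 124 133 130 137 128 127 125]
 [ 90 122 120 108 110 111  99  85  85  91 103 147 138 124]
 [136 177  74  70 108 114 127 138 149 132  62 106 161 122]
 [116 203 100  76 161 177 180 182 184 176 104  60 175 139]
 [101 187 134  47 133 166 163 164 161 150 113  60 154 172]
 [100 176 181  99 102 119 124 113 102 112 125 157 172 185]
 [ 99 157 169 141 146 161 169 159 148 143 146 149 145 134]]
```

The arm only hides the box from the top camera. The side view shows the flap exactly as at the start, so it is shut. Handing in.

```bash
python3 -c "
from workcell import *
print(job_done())"
```

```text
the job is handed in; nothing more can be done
None
```

I handed the job in at about 49 s of the 141 s limit: the vial is in the drop box with the flap shut, and the bottle and cylinder are back on their pads about 1 pixel (roughly 3 mm) from where they started; the hand-in returned no verdict.

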